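# Cover the dumplings and set the steaming timer

### The job

Take the bamboo lid from its sloping rest and put it on the steamer basket so that it sits level and fully home, then set the timer by turning its stiff dial clockwise until the pointer stands at the bold black mark. Lean on the dial while you turn it, so that the light timer does not spin, slide or tip on its cork mat. Let go of both, and leave the other things on the table where they are.

Things in the scene. Friction and masses are not known exactly. Their poses are not given: they have to be found in the camera images.
- steamer: Steamer, fixed: round white water base (190 mm across, 45 high) with a round bamboo basket on it (170 mm outside, 154 inside diameter), open on top, rim 105 mm above the table, seven dumplings well below the rim. Origin: centre of its underside, on the table; z up.
- steamer_rim (a point): Centre of the basket's mouth, at the height of the rim (105 mm above the table).
- rest: Pine lid rest, fixed: a board 175 x 160 x 12 mm sloping 30 degrees, facing up and to its own -x (mostly to the robot's right), with two 20 mm pegs at the lower edge that stop the lid. Origin: underside, on the table; the lid's origin starts 60 mm straight above it. The board's outward direction is (-0.5, 0, 0.866) in its axes: lift the lid along it to clear the pegs.
- lid: Round bamboo lid, loose, about 0.16 kg, lying on the rest, so tilted 30 degrees. From below: a plug 140 mm across, 8 mm deep, that goes inside the basket; a flange 170 mm across, 14 mm thick, that rests on the rim; a bar handle on top. Origin: centre of the plug's underside; x along the handle, z out of the lid's top. Seated, its origin is 97 mm above the table (8 mm below the rim).
- lid_handle (a point): Centre of the top of the lid's bar handle, 48 mm from the lid's origin along its z. The handle is a solid bar standing on the middle of the lid, 60 mm long (lid's x, up the slope at the start), 14 mm thick (lid's y, level), 26 mm high above the flange.
- mat: Square cork mat, 150 x 150 x 3 mm, fixed. Origin: centre of its underside; x, y along its sides. The timer stands at its middle, squared up with it.
- timer: Free-standing white square timer, loose, about 0.14 kg, 90 x 90 x 35 mm, on four rubber feet (62 x 62 mm apart), dial on its flat top. Origin: underside between the feet, on the mat, 3 mm above the table; x towards the side with the bold mark (away from the robot), z up. Unpressed it spins with the dial; pressed down with 10 to 18 N it stays put, unless it is also pushed sideways.
- dial_face (a point): On the dial's upright axis, at the top of its steel disc (62 mm across), 43 mm above the table. Turns with the dial: z up, y along the grip bar to the pointer. Black grip bar: 12 mm thick (x), 22 mm high above this point, from y = -21 to +25 mm, then a 5 mm thick nose to +32; white line on the pointer half. Fingertips holding the bar may rest on the disc and press there.
- dial (a joint): Turn of the dial on the timer in rad, growing clockwise seen from above. At 0 the pointer points to the timer's +y (left, seen from the robot); at 1.571 to its +x (away from the robot), at the bold mark. Stops at 0 and 3.0. Stiff: about 0.15 N m of friction; it stays where it is left.
- mark (a point): The bold black mark (12 x 5 mm) on the timer's top, at the middle of its far edge, 38 mm from the dial's axis. The other ticks are small and grey.
- chopsticks_a: Bystander: a pair of lacquered chopsticks side by side, 220 x 20 x 9 mm, lying along x. Origin: centre of underside.
- chopsticks_b: Bystander: a second such pair of chopsticks, 220 x 20 x 9 mm. Origin: centre of underside.
- dish: Bystander: small ceramic dish, 76 mm across, 26 mm high. Origin: centre of underside.
- scraper: Bystander: silicone scraper lying flat, about 225 x 52 x 10 mm. Origin: near its middle, on the table.
- rolling_pin: Bystander: rolling pin, 240 mm long, 32 mm thick, lying. Origin: centre of underside.
- vinegar: Bystander: bottle, 60 mm across, 170 mm high. Origin: centre of underside.
- jar: Bystander: lidded jar, 72 mm across, 80 mm high. Origin: centre of underside.
- cup: Bystander: cup, 72 mm across, 75 mm high. Origin: centre of underside.
Things that resemble listed ones, but are neither listed nor needed, are in the scene too. Leave any yellow look-alike of the lid alone.

How it is judged:
By the outcome, as a careful person would: the job done as asked, in the order asked, and still so for the second after the job is handed in, with the robot touching nothing.
It also fails if it takes over 64 s, if anything falls off the work surface, if the arm or the gripper's body presses on something with over 40 N, if the wrist force passes 120 N, or if a joint passes its speed limit or range.

### The arm

A 6-joint arm with a two-finger parallel gripper is mounted at the origin on the work surface. World frame = base frame: x ahead of the robot, y to its left, z up, the work surface at z = 0. Lengths are in m, angles in rad, forces in N, time in s.
With the tool pointing down it reaches from about 0.375 to 0.9 m from the base axis. Payload 3.1 kg.
Tool frame: the origin (TCP) lies midway between the tips of the shut fingers; the grasp point (between the pads) lies 19 mm behind it; z points along the fingers, y is the direction in which the jaws open and shut (so a half turn about z gives the same grasp; the last joint's range is limited). The gripper opens to 85 mm and grips with 20 to 120 N. Pads are 22 mm wide; open, the fingers measure 114 mm over their backs; the gripper's body (76 mm by 85 mm) begins 54 mm behind the grasp point. The pads swing forward as they close: fully open they stand 13 mm farther back than shut.
Start: joints at [-0.178, 0.527, 1.433, -0, 1.181, -0.178], TCP at [0.625, 0, 0.231] pointing down, gripper open.
Joint ranges: [-3.08, 3.08], [-0.75, 2.2], [0.22, 2.44], [-1.43, 4.57], [0, 2.65], [-2.85, 2.85]. Speed limits (rad/s): [2.79, 2.79, 3.14, 3.14, 3.14, 3.14].

### API

Orientations are given as a rotation vector (axis times angle).
In Python, from workcell import observe, capture, camera_info, finish_job gives the robot as it stands.
- The arm moves only by the tool servo_tool, never from a script. Its argument "commands" is text: rows parted by semicolons, each of 7 numbers parted by spaces: the turn, a rotation vector about the world's x, y, z in rad, then the shift along the world's x, y, z in mm, then the closure, from 0 (fully open) to 1 (shut). In form: rx ry rz tx ty tz grip; .... A call has 1 to 12 rows; each row is the pose to reach, as a shift and turn from the pose commanded when the call began; what a row does not reach only later rows make up. A row lasts 1/8 s, in which the tool goes at most 62.5 mm and 10.7 degrees, less where a joint would pass 70% of its speed; a pose out of reach is approached as far as the arm can. A call with a gripper value outside its range is refused whole. The fingers move at their own pace and stop on an object; "squeeze" is the grip in N (left out, the last holds). Time passes only in rows, so rows that repeat a pose let the fingers close. It gives the time, the measured TCP pose, the force and the opening at its end, in the units of the state.
- observe(): the state, without advancing time (a new reading comes with each control period).
- capture(name): name is "scene" or "side" or "wrist"; returns (picture, depth): 384x512x3 uint8, red, green, blue; 384x512 float32, m along the optical axis (not along the pixel's ray), 0 where there is no reading.
- camera_info(name): a dict with "vfov" (degrees; the focal length in pixels is half the picture's height over the tangent of half this angle, whatever the lens; pixels are square), "cx", "cy" (the principal point, pixels), "extrinsics" (4x4, takes a point from world to camera coordinates). Camera axes: x right, y up, looking along -z (the intrinsics and any distortion apply to the point x, -y, -z); pixel columns grow to the right and rows downward; lengths in m; the calibration is good to about 2 mm. The wrist camera is an equidistant fisheye: a pixel r from the principal point sees the ray r / f radians off the axis. A picture is of the moment at which its call begins: read the wrist's pose just before it. camera_info takes no time and is no camera call; for the wrist camera it gives the pose at the moment of the call.
- finish_job(): hands the job in, once; it reports no verdict.
The state is a dict: "time_s": time; "qpos": joint angles; "joint_velocities": joint speeds; "effort": joint torques, N m; "ee_pos": TCP position; "tcp_rot": TCP orientation; "force": force on the tool from outside, world axes, zero at the start; "torque": the same for the moment, N m; "finger_gap": opening from 0.0 (shut) to 1.0 (fully open).
Only numpy, scipy, OpenCV 4.12 (cv2) and the standard library are available. Lean on these libraries where they do the work, as an engineer would, in place of code of your own. Each camera call takes 0.05 s, during which the arm holds its last target.

## Working session

There is one attempt and no reset: what is moved stays moved. The work goes in short steps, Python scripts to look and compute and a tool call to move; the robot and the scene stay as the last step left them, time stands still between calls to the robot, and variables do not carry over. Pictures are saved under pics/ and viewed, and the job is handed in when it is done.

Besides the shell and the picture viewer there is one more tool, called as name(argument=value, ...), one argument or row to a line, values as JSON. servo_tool: Moves the arm, as the interface text tells. Its arguments: {"type":"object","properties":{"commands":{"type":"string"},"squeeze":{"type":"number"}},"required":["commands"]}

```bash
mkdir -p pics
cat > h.py <<'E'
import numpy as np,cv2
from workcell import observe,capture,camera_info,finish_job
def save(n,f):
    info=camera_info(n); p,d=capture(n); cv2.imwrite('pics/'+f+'.png',cv2.cvtColor(p,cv2.COLOR_RGB2BGR)); np.savez('pics/'+f+'.npz',p=p,d=d,E=info['extrinsics'],v=info['vfov'],cx=info['cx'],cy=info['cy']); return p,d,info
def load(f):
    z=np.load('pics/'+f+'.npz'); return z['p'],z['d'],dict(extrinsics=z['E'],vfov=float(z['v']),cx=float(z['cx']),cy=float(z['cy']))
def ray(info,u,v,fish=False):
    f=192/np.tan(np.radians(info['vfov'])/2); x=(u-info['cx'])/f; y=(v-info['cy'])/f
    if fish:
        r=np.hypot(x,y); s=np.sin(r)/r if r>1e-9 else 1; c=np.array([x*s,-y*s,-np.cos(r)])
    else: c=np.array([x,-y,-1.])
    E=np.array(info['extrinsics']); R=E[:3,:3]; return -R.T@E[:3,3], R.T@c
def onz(info,u,v,z,fish=False):
    o,d=ray(info,u,v,fish); return o+d*(z-o[2])/d[2]
def cloud(d,info):
    f=192/np.tan(np.radians(info['vfov'])/2); v,u=np.mgrid[:384,:512]
    c=np.stack([(u-info['cx'])/f*d,-(v-info['cy'])/f*d,-d],-1); E=np.array(info['extrinsics']); return (c-E[:3,3])@E[:3,:3]
E
python3 - <<'E'
from h import *
print({k:np.round(v,3) for k,v in observe().items()})
for n in ('scene','side','wrist'):
    p,d,i=save(n,n+'0'); print(n,i)
E
```

```text
{'time_s': np.float64(0.0), 'qpos': array([-0.179,  0.528,  1.434, -0.   ,  1.181, -0.178]), 'joint_velocities': array([ 0.001,  0.   ,  0.001,  0.002, -0.001, -0.   ]), 'effort': array([ 0.0000e+00, -4.4234e+01, -1.7802e+01, -0.0000e+00,  8.0000e-03,
        0.0000e+00]), 'ee_pos': array([0.624, 0.   , 0.23 ]), 'tcp_rot': array([-2.22e+00, -2.22e+00,  2.00e-03]), 'force': array([ 0.741,  0.294, -0.155]), 'torque': array([-0.028, -0.001,  0.015]), 'finger_gap': np.float64(0.997)}
scene {'vfov': 51.71216303652783, 'cx': 255.29644010289937, 'cy': 189.56222622485646, 'extrinsics': array([[ 1.88386283e-01,  9.82095009e-01,  4.14511165e-05,
        -1.05244757e-01],
       [-7.81327041e-01,  1.49849232e-01,  6.05865713e-01,
         3.67986441e-01],
       [ 5.95011481e-01, -1.14169176e-01,  7.95566927e-01,
        -1.47787507e+00],
       [ 0.00000000e+00,  0.00000000e+00,  0.00000000e+00,
         1.00000000e+00]])}
side {'vfov': 46.30166162355029, 'cx': 250.64245337242576, 'cy': 186.97022466292339, 'extrinsics': array([[ 0.74998152, -0.66139423,  0.00924109, -0.42113583],
       [ 0.49467721,  0.57009953,  0.65595806, -0.35363393],
       [-0.43911522, -0.48738507,  0.75474076, -1.42299541],
       [ 0.        ,  0.        ,  0.        ,  1.        ]])}
wrist {'vfov': 65.70646984690485, 'cx': 257.1379809327025, 'cy': 195.40333841850907, 'extrinsics': array([[ 9.99997023e-01, -7.76770207e-04, -2.31313288e-03,
        -6.23880069e-01],
       [ 1.35186586e-04,  9.64157736e-01, -2.65329686e-01,
         3.36976830e-02],
       [ 2.43632516e-03,  2.65328583e-01,  9.64154971e-01,
        -3.78952840e-01],
       [ 0.00000000e+00,  0.00000000e+00,  0.00000000e+00,
         1.00000000e+00]])}
```

View pics/scene0.png

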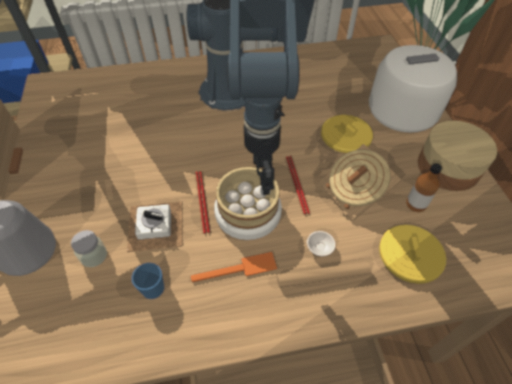

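View pics/side0.png

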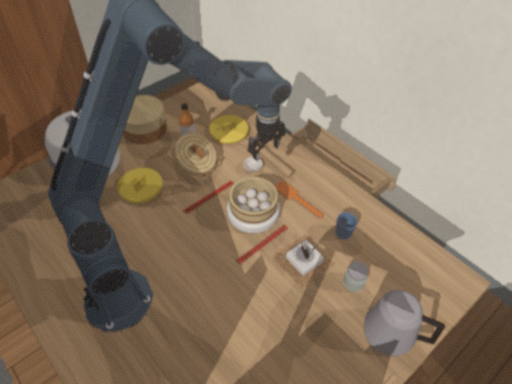

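View pics/wrist0.png

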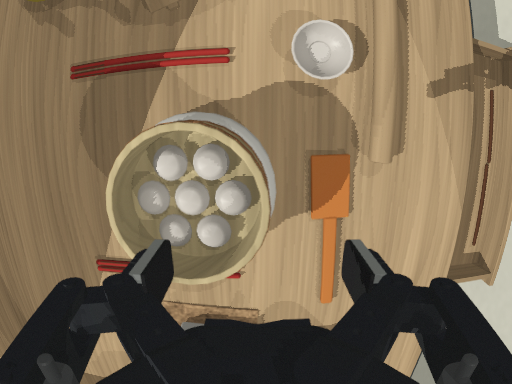

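The scene shows the true tan lid with a bar handle on the rest at scene (360,178) / side (196,154). Look-alikes are flat yellow lids at scene (347,133) and (413,253), and a closed bamboo basket at (458,155). The steamer is at (247,200) and the timer at (154,220). I choose (360,178) and will check it in a crop.

Run:
```python
from h import *
ps,ds,i1=load('scene0'); pd,dd,i2=load('side0'); 
def crop(p,x,y,w,h,s): return cv2.resize(p[y:y+h,x:x+w],None,fx=s,fy=s,interpolation=cv2.INTER_CUBIC)
a=crop(ps,310,130,100,80,4);b=crop(pd,160,120,75,60,5.3333);c=crop(ps,120,190,75,60,5.3333);e=crop(pd,270,230,75,60,5.3333)
h=300
r=lambda q:cv2.resize(q,(400,300))
cv2.imwrite('pics/crop.png',cv2.cvtColor(np.vstack([np.hstack([r(a),r(b)]),np.hstack([r(c),r(e)])]),cv2.COLOR_RGB2BGR))
for n,d,i,pts in (('scene',ds,i1,[(360,178),(247,215),(154,222),(345,180),(380,180),(360,160)]),('side',dd,i2,[(196,154),(253,210),(304,258)])):
    C=cloud(d,i)
    for u,v in pts: print(n,u,v,C[v,u].round(3))
```

```text
scene 360 178 [0.55  0.303 0.082]
scene 247 215 [ 0.628 -0.035  0.103]
scene 154 222 [ 0.564 -0.281  0.043]
scene 345 180 [0.534 0.268 0.061]
scene 380 180 [0.58  0.347 0.098]
scene 360 160 [0.496 0.32  0.093]
side 196 154 [0.533 0.289 0.08 ]
side 253 210 [ 0.523 -0.055  0.069]
side 304 258 [ 0.53  -0.3    0.044]
```

View pics/crop.png

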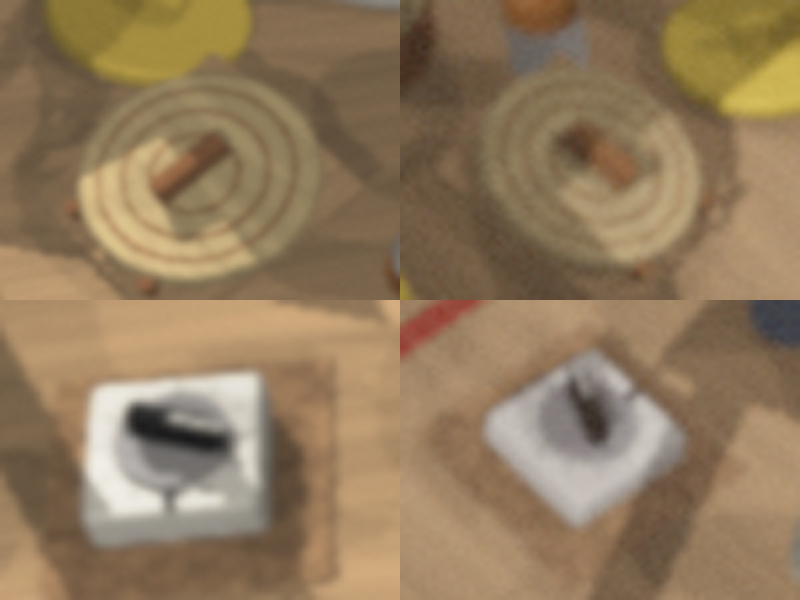

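Crop confirms: ringed bamboo lid with a brown bar handle at scene (357,171), against two pegs at its lower right-side edge; timer pointer roughly to the left, bold mark toward the camera. Now fit lid, rim and timer from depth.

```bash
cat > fit.py <<'E'
from h import *
from scipy.optimize import least_squares
def lid(C,P,c0):
    H=cv2.cvtColor(P,cv2.COLOR_RGB2HSV)
    m=np.linalg.norm(C-c0,axis=-1)<0.075
    X=C[m]; S=X
    for k in range(6):
        c=S.mean(0); n=np.linalg.svd(S-c)[2][2]; n*=np.sign(n[2]); r=(X-c)@n; S=X[abs(r)<(0.01 if k<3 else .005)]
    return c,n
E
python3 - <<'E'
from fit import *
for f in ('scene0','side0'):
    p,d,i=load(f); C=cloud(d,i)
    c,n=lid(C,p,np.array([.545,.3,.085]))
    H=cv2.cvtColor(p,cv2.COLOR_RGB2HSV)
    r=(C-c)@n; near=(np.linalg.norm(C-c,axis=-1)<.12)
    m=near&(abs(r)<.006)
    m=cv2.morphologyEx(m.astype(np.uint8),cv2.MORPH_OPEN,np.ones((3,3)))
    k,l,st,ce=cv2.connectedComponentsWithStats(m); j=1+st[1:,4].argmax()
    cs,_=cv2.findContours((l==j).astype(np.uint8),cv2.RETR_EXTERNAL,cv2.CHAIN_APPROX_NONE)
    b=max(cs,key=len)[:,0]; 
    P3=[]
    for u,v in b:
        o,dd=ray(i,u,v); P3.append(o+dd*((c-o)@n)/(dd@n))
    P3=np.array(P3); e1=np.cross(n,[0,0,1]);e1/=np.linalg.norm(e1);e2=np.cross(e1,n)  # e2 upslope? 
    xy=np.c_[(P3-c)@e1,(P3-c)@e2]
    s=least_squares(lambda q:np.hypot(xy[:,0]-q[0],xy[:,1]-q[1])-q[2],[0,0,.085],loss='soft_l1',f_scale=.002).x
    cen=c+e1*s[0]+e2*s[1]
    print(f,'n',n.round(3),np.degrees(np.arccos(n[2])).round(1),'top centre',cen.round(4),'R',s[2].round(4),'origin',(cen-.022*n).round(4),'handle',(cen+.026*n).round(4),'e2',e2.round(3))
    hm=near&(r>.012)&(r<.035)
    X=C[hm]; X=X[np.linalg.norm((X-cen)-np.outer((X-cen)@n,n),axis=1)<.045]
    dv=np.linalg.svd(X-X.mean(0))[2][0]; print(' handle pts',len(X),X.mean(0).round(4),dv.round(3),'hmax',((X-cen)@n).max().round(4))
    # rim
    c0=np.array([.6,-.02,.105]); m=(abs(C[...,2]-.104)<.005)&(np.linalg.norm(C[...,:2]-c0[:2],axis=-1)<.13)
    X=C[m]; s=least_squares(lambda q:np.hypot(X[:,0]-q[0],X[:,1]-q[1])-q[2],[.6,-.02,.081],loss='soft_l1',f_scale=.002).x; print(' rim',len(X),s.round(4))
    # timer top
    m=(C[...,2]>.03)&(C[...,2]<.042)&(np.linalg.norm(C[...,:2]-[.55,-.29],axis=-1)<.09)
    X=C[m]; rc=cv2.minAreaRect(X[:,:2].astype(np.float32)*1000); print(' timer',len(X),rc)
E
```

```text
scene0 n [ 0.168 -0.472  0.866] 30.0 top centre [0.5415 0.3022 0.0791] R 0.0833 origin [0.5378 0.3125 0.06  ] handle [0.5459 0.2899 0.1016] e2 [-0.29   0.816  0.501]
 handle pts 141 [0.5464 0.2914 0.0994] [ 0.295 -0.81  -0.507] hmax 0.0301
 rim 509 [ 0.5542 -0.0209  0.0808]
 timer 637 ((547.1436157226562, -286.1573181152344), (90.00531768798828, 91.8732681274414), 85.60136413574219)
side0 n [ 0.167 -0.469  0.867] 29.9 top centre [0.5419 0.2954 0.0768] R 0.0725 origin [0.5383 0.3058 0.0577] handle [0.5463 0.2833 0.0993] e2 [-0.291  0.817  0.498]
 handle pts 75 [0.5414 0.2884 0.0994] [-0.274  0.812  0.515] hmax 0.0336
 rim 292 [ 0.5506 -0.024   0.0805]
 timer 400 ((543.7359008789062, -289.2887268066406), (91.79193115234375, 93.2282943725586), 86.61781311035156)
```

The fits agree with the spec: tilt 30.0°, R 83 mm, lid origin at z 60 mm, rim R about 81 mm, timer 90 mm. Next, the pre-grasp pose.

```bash
cat > rot.py <<'E'
import numpy as np
from scipy.spatial.transform import Rotation as R
def tool(n,yd):
    z=-np.array(n)/np.linalg.norm(n); y=np.array(yd,float); y-=z*(y@z); y/=np.linalg.norm(y); return R.from_matrix(np.c_[np.cross(y,z),y,z])
E
python3 - <<'E'
from rot import *
from workcell import *
o=observe(); R0=R.from_rotvec([-2.2214,-2.2214,0])
n=np.array([.168,-.471,.866]); T=tool(n,[.94,.336,0]); rv=(T*R0.inv()).as_rotvec()
h=np.array([.5459,.2885,.1005]); p=h+.08*n
print(rv.round(3),np.degrees(np.linalg.norm(rv)),((p-[.625,0,.231])*1000).round(1), T.as_rotvec().round(4))
E
```

```text
[0.518 0.09  0.335] 35.747086090915424 [-65.7 250.8 -61.2] [-1.5456 -2.1937 -0.4146]
```

servo_tool(
  commands="0.13 0.023 0.084 -16 60 0 0.2; 0.26 0.045 0.168 -33 120 -10 0.2; 0.39 0.068 0.252 -50 180 -30 0.2; 0.518 0.09 0.335 -66 240 -50 0.2; 0.518 0.09 0.335 -66 251 -61 0.2; 0.518 0.09 0.335 -66 251 -61 0.2; 0.518 0.09 0.335 -66 251 -61 0.2; 0.518 0.09 0.335 -66 251 -61 0.2",
)

```text
time_s: 1.15
ee_pos: [0.5602, 0.25, 0.1715]
tcp_rot: [-1.548, -2.195, -0.416]
force: [-0.4, -0.7, 0.6]
finger_gap: 0.802
```

Run:
```python
from h import *
print({k:np.round(v,3) for k,v in observe().items()})
save('wrist','w1')
```

```text
{'time_s': np.float64(1.15), 'qpos': array([-1.000e-03,  6.420e-01,  1.534e+00,  5.270e-01,  1.206e+00,
       -5.950e-01]), 'joint_velocities': array([-0.003,  0.003,  0.006,  0.004,  0.001, -0.003]), 'effort': array([ 2.1300e-01, -4.4923e+01, -1.3727e+01,  1.3460e+00,  9.7200e-01,
        2.0000e-03]), 'ee_pos': array([0.56 , 0.25 , 0.171]), 'tcp_rot': array([-1.548, -2.195, -0.416]), 'force': array([-0.377, -0.718,  0.577]), 'torque': array([-0.185, -0.039, -0.037]), 'finger_gap': np.float64(0.802)}
```

View pics/w1.png

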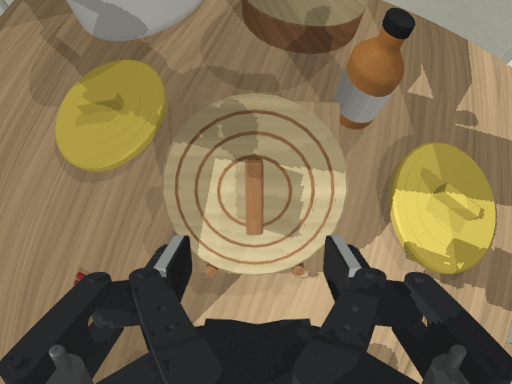

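Wrist view: the handle is upright at about (254,196), rows 157–234, aligned with the tool, pegs at (211,268) and (298,268). Measure it.

Run:
```python
from h import *
from rot import *
p,d,i=load('w1'); H=cv2.cvtColor(p,cv2.COLOR_RGB2HSV)
m=((H[...,0]<13)&(H[...,1]>95)).astype(np.uint8); m[:145]=0;m[245:]=0;m[:,:235]=0;m[:,275:]=0
m=cv2.morphologyEx(m,cv2.MORPH_OPEN,np.ones((5,5)))
v,u=np.nonzero(m); print(len(u),u.min(),u.max(),v.min(),v.max(),cv2.minAreaRect(np.c_[u,v].astype(np.float32)))
n=np.array([.168,-.471,.866]);
pl=np.array([.5459,.2895,.1015])
for uv in ((254.5,158),(254.5,234),(254.5,196)):
    o,dd=ray(i,*uv,True); X=o+dd*((pl-o)@n)/(dd@n); print(uv,X.round(4))
# lid flange outline -> centre, ray onto flange-top plane
g=((H[...,0]>13)&(H[...,0]<30)).astype(np.uint8)
pc=pl-.026*n
pts=[(164,186),(347,184),(255,94),(255,273),(190,122),(320,122)]
P=[]
for uv in pts:
    o,dd=ray(i,*uv,True); P.append(o+dd*((pc-o)@n)/(dd@n))
P=np.array(P); x=np.cross([.94,.336,0],-n);y=np.array([.94,.336,0])
q=np.c_[(P-pc)@x,(P-pc)@y]; A=np.c_[2*q,np.ones(6)]; s=np.linalg.lstsq(A,(q**2).sum(1),rcond=None)[0]; print('flange centre off',s[:2],'R',np.sqrt(s[2]+s[:2]@s[:2]), 'handle by flange',(pl+x*s[0]+y*s[1]).round(4))
```

```text
Traceback (most recent call last):
ValueError: zero-size array to reduction operation minimum which has no identity
```

Run:
```python
from h import *
from rot import *
p,d,i=load('w1'); H=cv2.cvtColor(p,cv2.COLOR_RGB2HSV); print(H[196,254],H[196,275],H[220,300])
m=((H[...,0]<13)&(H[...,1]>80)).astype(np.uint8); m[:145]=0;m[245:]=0;m[:,:235]=0;m[:,275:]=0
v,u=np.nonzero(m); 
if len(u): print(len(u),cv2.minAreaRect(np.c_[u,v].astype(np.float32)))
n=np.array([.168,-.471,.866]);
pl=np.array([.5459,.2895,.1015])
for uv in ((254.5,158),(254.5,234),(254.5,196)):
    o,dd=ray(i,*uv,True); X=o+dd*((pl-o)@n)/(dd@n); print(uv,X.round(4))
pc=pl-.026*n
pts=[(164,186),(347,184),(255,94),(255,273),(190,122),(320,122)]
P=[]
for uv in pts:
    o,dd=ray(i,*uv,True); P.append(o+dd*((pc-o)@n)/(dd@n))
P=np.array(P); x=np.cross([.94,.336,0],-n);y=np.array([.94,.336,0])
q=np.c_[(P-pc)@x,(P-pc)@y]; A=np.c_[2*q,np.ones(6)]; s=np.linalg.lstsq(A,(q**2).sum(1),rcond=None)[0]; print('flange centre off',s[:2],'R',np.sqrt(s[2]+s[:2]@s[:2]), 'handle by flange',(pl+x*s[0]+y*s[1]).round(4))
```

```text
[ 15 133 161] [ 22  82 155] [ 21  83 156]
6 ((250.0, 157.5), (18.0, 1.0), -0.0)
(254.5, 158) [0.5349 0.3164 0.1183]
(254.5, 234) [0.5528 0.2657 0.0872]
(254.5, 196) [0.5435 0.2919 0.1033]
flange centre off [ 0.00119232 -0.00093006] R 0.08165149118559706 handle by flange [0.5447 0.2902 0.1021]
```

servo_tool(
  commands="0 0 0 -10 25 -42 0.5; 0 0 0 -13 34 -60 0.5; 0 0 0 -16 42 -73 0.5; 0 0 0 -18 48 -84 0.5; 0 0 0 -18 48 -84 0.5; 0 0 0 -18 48 -84 0.5",
)

```text
time_s: 1.95
ee_pos: [0.5417, 0.2989, 0.0868]
tcp_rot: [-1.547, -2.194, -0.415]
force: [0.3, -0.2, 0.1]
finger_gap: 0.501
```

Run:
```python
from h import *
save('wrist','w2')
```

```text
(no output)
```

View pics/w2.png

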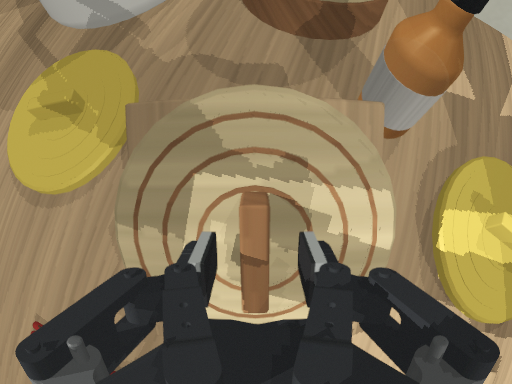

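The handle (x about 255) sits midway between the pads (216 and 300). Close the gripper.

servo_tool(
  commands="0 0 0 0 0 0 0.75; 0 0 0 0 0 0 1; 0 0 0 0 0 0 1; 0 0 0 0 0 0 1; 0 0 0 0 0 0 1; 0 0 0 0 0 0 1",
  squeeze=60,
)

```text
time_s: 2.75
ee_pos: [0.5417, 0.2987, 0.0869]
tcp_rot: [-1.547, -2.194, -0.415]
force: [1.4, -4.2, 5.6]
finger_gap: 0.15
```

servo_tool(
  commands="0 0 0 2 -5 9 1; 0 0 0 5 -14 26 1; 0 0 0 8 -23 43 1; 0 0 0 12 -33 61 1; 0 0 0 12 -33 100 1; 0 0 0 12 -33 130 1; 0 0 0 12 -33 130 1; 0 0 0 12 -33 130 1",
)

```text
time_s: 3.75
ee_pos: [0.5524, 0.2656, 0.2159]
tcp_rot: [-1.546, -2.193, -0.412]
force: [0.8, -0.2, -2.5]
finger_gap: 0.146
```

Run:
```python
from h import *
print(observe()['tcp_rot'],observe()['ee_pos']);save('scene','s3');save('wrist','w3');save('side','d3')
cv2.imwrite('pics/c3.png',np.hstack([cv2.imread('pics/s3.png')[60:300,180:480],cv2.imread('pics/w3.png')[60:300]]) )
```

```text
[-1.54633596 -2.19330567 -0.41217668] [0.55241349 0.26556082 0.21588363]
```

View pics/c3.png

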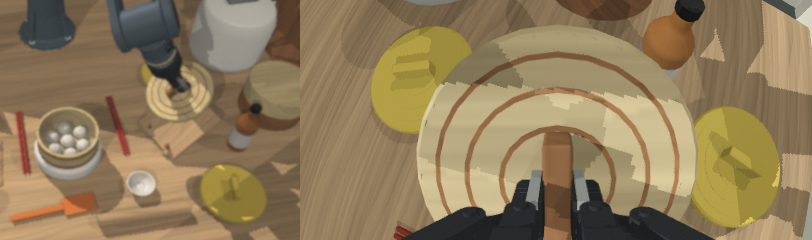

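Run:
```python
from fit import *
T=np.array([.5524,.2656,.2159])
from rot import *
Rt=R.from_rotvec([-1.546,-2.193,-.412])
for f in ('scene','side'):
    p,d,i=load({'scene':'s3','side':'d3'}[f]); C=cloud(d,i)
    c0=T+Rt.as_matrix()[:,2]*.008
    c,n=lid(C,p,c0); print(f,'n',n.round(3),'-z tool',(-Rt.as_matrix()[:,2]).round(3),'flange top below TCP along tool',((c-T)@n).round(4), c.round(3))
p,d,i=load('wrist0')
# outer rim edge pixels by eye from wrist0: fit circle at z=.105 (R .085)
pts=[(107,196),(270,187),(190,122),(190,283),(128,146),(250,146),(130,256),(252,250)]
P=np.array([onz(i,u,v,.105,True)[:2] for u,v in pts]); A=np.c_[2*P,np.ones(len(P))]; s=np.linalg.lstsq(A,(P**2).sum(1),rcond=None)[0]; print('rim wrist',s[:2],np.sqrt(s[2]+s[:2]@s[:2]))
C=cloud(d,i)
```

```text
scene n [ 0.171 -0.469  0.867] -z tool [ 0.169 -0.47   0.866] flange top below TCP along tool -0.0086 [0.564 0.271 0.207]
side n [ 0.173 -0.473  0.864] -z tool [ 0.169 -0.47   0.866] flange top below TCP along tool -0.0083 [0.542 0.266 0.209]
rim wrist [ 0.55319995 -0.01879806] 0.08383786388176571
```

servo_tool(
  commands="-0.13 -0.023 -0.084 0 -50 5 1; -0.26 -0.045 -0.168 0 -110 10 1; -0.39 -0.068 -0.252 0 -170 10 1; -0.518 -0.09 -0.335 0 -230 5 1; -0.518 -0.09 -0.335 0 -275 0 1; -0.518 -0.09 -0.335 0 -287 -20 1; -0.518 -0.09 -0.335 0 -287 -36 1; -0.518 -0.09 -0.335 0 -287 -36 1; -0.518 -0.09 -0.335 0 -287 -36 1; -0.518 -0.09 -0.335 0 -287 -36 1",
)

```text
time_s: 5.15
ee_pos: [0.5535, -0.0203, 0.181]
tcp_rot: [2.219, 2.222, 0.001]
force: [0.4, -1.4, -1.8]
finger_gap: 0.144
```

Run:
```python
from fit import *
o=observe();T=o['ee_pos'];print(T,o['tcp_rot'])
for f,s in (('scene','s4'),('side','d4')):
    save(f,s);p,d,i=load(s); C=cloud(d,i)
    c,n=lid(C,p,T-[0,0,.008]); print(f,'n',n.round(3),c.round(4))
save('wrist','w4')
a=cv2.imread('pics/s4.png')[130:280,170:370];b=cv2.imread('pics/d4.png')[120:270,160:360]
cv2.imwrite('pics/c4.png',cv2.resize(np.hstack([a,b]),(800,300)))
```

```text
[ 0.55350322 -0.02031601  0.18095662] [2.21942977e+00 2.22190236e+00 1.25998258e-03]
scene n [-0.001 -0.001  1.   ] [ 0.5638 -0.0224  0.1728]
side n [0.002 0.    1.   ] [ 0.5452 -0.0319  0.1733]
```

View pics/c4.png

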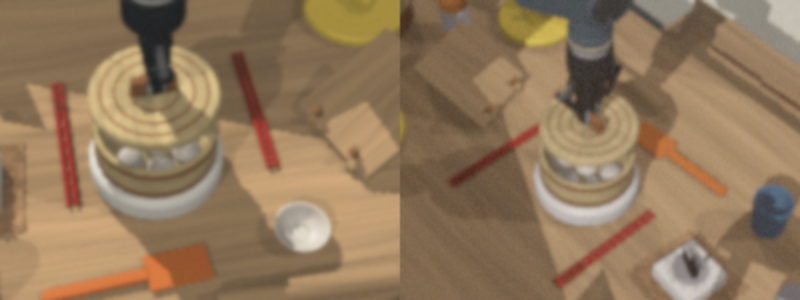

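View pics/w4.png

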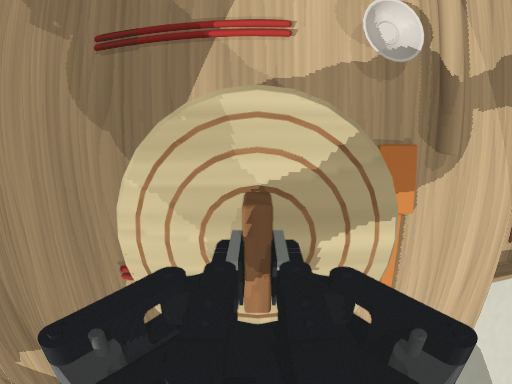

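The lid is level and centred above the basket. Its flange top is at z 0.173 and seats at 0.119, so lower it 54 mm.

servo_tool(
  commands="0 0 0 -1 0 -15 1; 0 0 0 -1 0 -30 1; 0 0 0 -1 0 -40 1; 0 0 0 -1 0 -46 1; 0 0 0 -1 0 -50 1; 0 0 0 -1 0 -52 1; 0 0 0 -1 0 -54 1; 0 0 0 -1 0 -54 1",
)

```text
time_s: 6.3
ee_pos: [0.5522, -0.021, 0.1272]
tcp_rot: [2.221, 2.221, 0.001]
force: [-1.8, -0.0, 4.1]
finger_gap: 0.147
```

servo_tool(
  commands="0 0 0 0 0 -1 1; 0 0 0 0 0 -1 1; 0 0 0 0 0 -1 0.85; 0 0 0 0 0 -1 0.7; 0 0 0 0 0 -1 0.5; 0 0 0 0 0 -1 0.4; 0 0 0 0 0 -1 0.4",
)

```text
time_s: 7.18
ee_pos: [0.552, -0.021, 0.1251]
tcp_rot: [-2.221, -2.221, 0.0]
force: [0.7, -0.5, 0.6]
finger_gap: 0.598
```

Run:
```python
from fit import *
o=observe();T=o['ee_pos'];print(T,o['force'])
for f,s in (('scene','s5'),('side','d5')):
    save(f,s);p,d,i=load(s); C=cloud(d,i)
    c,n=lid(C,p,np.array([.5525,-.021,.119])); print(f,'n',n.round(3),c.round(4))
```

```text
[ 0.55198223 -0.02099262  0.12510988] [ 0.7100031  -0.50651346  0.61083588]
scene n [ 0.001 -0.001  1.   ] [ 0.5633 -0.0237  0.1192]
side n [-0.002  0.006  1.   ] [ 0.5437 -0.0362  0.1197]
```

The lid is seated: flange top at 0.119, level. Withdraw and look at the timer.

servo_tool(
  commands="0 0 0 0 0 15 0.4; 0 0 0 0 0 50 0.4; 0 0 0 0 0 90 0.4; 0 0 0 0 -60 90 0.4; 0 0 0 -3 -120 90 0.4; 0 0 0 -6 -180 80 0.4; 0 0 0 -6 -240 60 0.4; 0 0 0 -6 -266 45 0.4; 0 0 0 -6 -266 45 0.4; 0 0 0 -6 -266 45 0.4; 0 0 0 -6 -266 45 0.4",
)

```text
time_s: 8.65
ee_pos: [0.5464, -0.2852, 0.1711]
tcp_rot: [2.219, 2.224, 0.001]
force: [0.0, -0.4, -0.2]
finger_gap: 0.6
```

Run:
```python
from fit import *
print(observe()['ee_pos'],observe()['qpos'].round(2));save('wrist','w6');save('scene','s6');save('side','d6')
a=cv2.imread('pics/s6.png')[130:280,170:370];b=cv2.imread('pics/d6.png')[120:270,160:360]
cv2.imwrite('pics/c6.png',cv2.resize(np.hstack([a,b]),(800,300)))
```

```text
[ 0.54643387 -0.28523724  0.17113905] [-0.66  0.59  1.51  0.    1.04 -0.66]
```

View pics/w6.png

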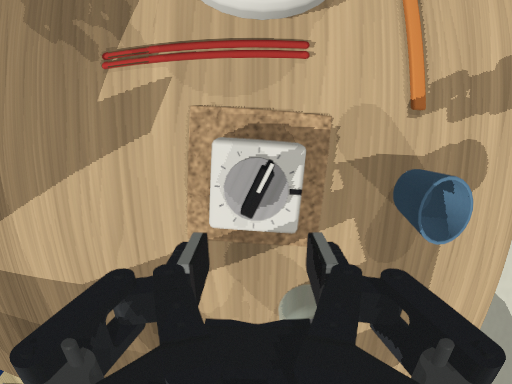

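View pics/c6.png

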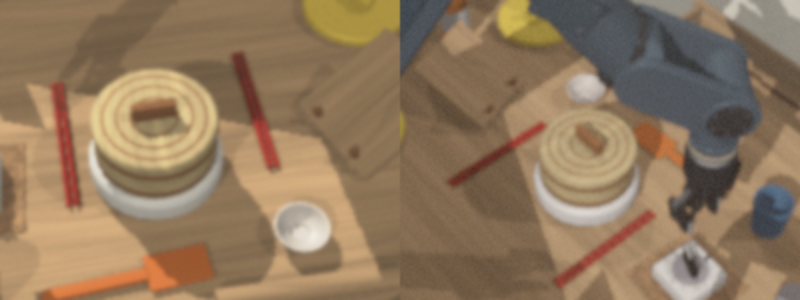

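The lid sits level and free. Wrist view: dial about (255,187), black bar from (247,213) to (267,165) with a white line on the upper (pointer) half, bold mark at (295,191). Measure these.

Run:
```python
from h import *
p,d,i=load('w6'); H=cv2.cvtColor(p,cv2.COLOR_RGB2HSV)
crop=cv2.resize(p[125:245,190:350],None,fx=5,fy=5,interpolation=cv2.INTER_CUBIC); cv2.imwrite('pics/c6b.png',cv2.cvtColor(crop,cv2.COLOR_RGB2BGR))
# timer top outline (white)
w=((H[...,1]<40)&(H[...,2]>60)).astype(np.uint8); w[:130]=0;w[240:]=0;w[:,:200]=0;w[:,315:]=0
k,l,st,ce=cv2.connectedComponentsWithStats(w); j=1+st[1:,4].argmax(); cs,_=cv2.findContours((l==j).astype(np.uint8),cv2.RETR_EXTERNAL,cv2.CHAIN_APPROX_NONE)
b=max(cs,key=len)[:,0]; P=np.array([onz(i,u,v,.038,True)[:2] for u,v in b]); rc=cv2.minAreaRect((P*1000).astype(np.float32)); print('timer',rc)
# bar at z=.065
g=cv2.cvtColor(p,cv2.COLOR_RGB2GRAY); m=(g<45).astype(np.uint8); m[:150]=0;m[228:]=0;m[:,:230]=0;m[:,284:]=0
v,u=np.nonzero(m); 
for z in (.065,.055):
    Q=np.array([onz(i,a,c,z,True)[:2] for a,c in zip(u,v)])*1000; r=cv2.minAreaRect(Q.astype(np.float32)); dv=np.linalg.svd(Q-Q.mean(0))[2][0]; dv*=np.sign(dv[1]); print('bar',z,r,'mean',Q.mean(0),'angle cw from +y',np.degrees(np.arctan2(dv[0],dv[1])))
print('mark',onz(i,295,191,.038,True).round(4))
C=cloud(d,i)  # not valid for fisheye
```

```text
timer ((544.9951171875, -285.0030212402344), (90.16109466552734, 88.27318572998047), 85.74185943603516)
bar 0.065 ((547.3644409179688, -280.0613708496094), (53.357421875, 12.256667137145996), 63.95918655395508) mean [ 545.15269867 -283.66806102] angle cw from +y 23.4155667547923
bar 0.055 ((547.40478515625, -282.56878662109375), (55.504295349121094, 12.749815940856934), 63.95928955078125) mean [ 545.10397137 -286.32055556] angle cw from +y 23.415566754792298
mark [ 0.5829 -0.2892  0.038 ]
```

View pics/c6b.png

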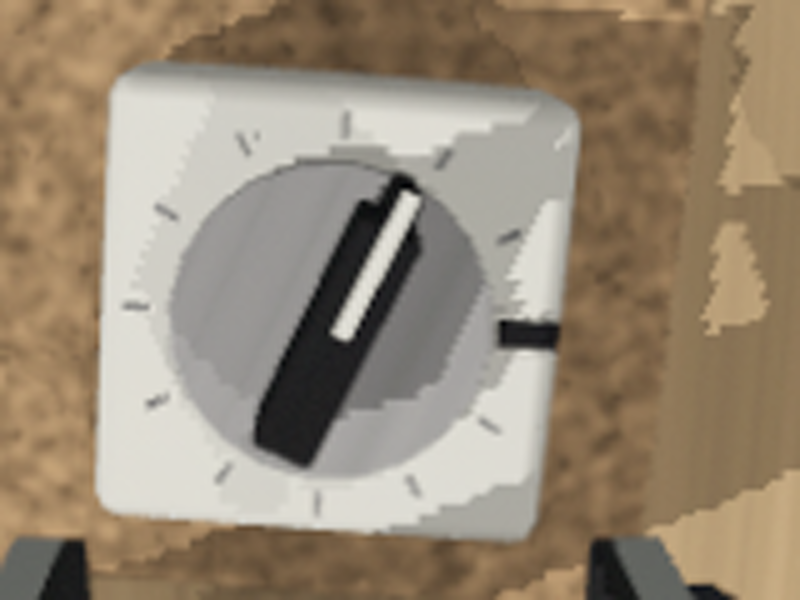

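Axis estimates agree at (545, −286.4) mm; timer yaw about −4.25°. The bar is at 26° clockwise from +y, i.e. dial about 0.38 rad. The turn needed is about 68°. Align and approach.

servo_tool(
  commands="0 0 -0.18 -1 0.6 -20 0.65; 0 0 -0.36 -1 0.6 -50 0.65; 0 0 -0.454 -1 0.6 -75 0.65; 0 0 -0.454 -1 0.6 -90 0.65; 0 0 -0.454 -1 0.6 -100 0.65; 0 0 -0.454 -1 0.6 -108 0.65; 0 0 -0.454 -1 0.6 -110 0.65; 0 0 -0.454 -1 0.6 -110 0.65",
)

```text
time_s: 9.8
ee_pos: [0.5452, -0.2866, 0.0607]
tcp_rot: [2.664, 1.664, 0.0]
force: [-0.2, -0.0, 0.5]
finger_gap: 0.348
```

Run:
```python
from fit import *
save('wrist','w7')
```

```text
(no output)
```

View pics/w7.png

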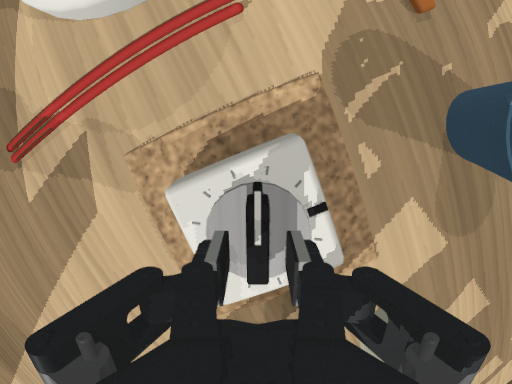

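The bar is upright at x≈258, midway between the pads (228 and 287). Go down to about 3 mm above the disc and close.

servo_tool(
  commands="0 0 0 0 0 -7 0.65; 0 0 0 0 0 -13 0.65; 0 0 0 0 0 -14 0.7; 0 0 0 0 0 -14 0.8; 0 0 0 0 0 -14 0.9; 0 0 0 0 0 -14 1; 0 0 0 0 0 -14 1; 0 0 0 0 0 -14 1",
  squeeze=70,
)

```text
time_s: 10.85
ee_pos: [0.5451, -0.2865, 0.0464]
tcp_rot: [2.664, 1.664, 0.0]
force: [0.7, 0.2, 0.1]
finger_gap: 0.119
```

servo_tool(
  commands="0 0 0 0 0 -1 1; 0 0 0 0 0 -2 1; 0 0 0 0 0 -2 1",
)

```text
time_s: 11.22
ee_pos: [0.5452, -0.2865, 0.0463]
tcp_rot: [2.664, 1.664, 0.0]
force: [-2.1, 0.6, 10.9]
finger_gap: 0.123
```

servo_tool(
  commands="0 0 0 -0.3 0 -0.6 1; 0 0 0 -0.3 0 -0.6 1",
)

```text
time_s: 11.48
ee_pos: [0.5452, -0.2865, 0.0462]
tcp_rot: [2.663, 1.664, 0.001]
force: [-1.5, 2.2, 13.8]
finger_gap: 0.124
```

servo_tool(
  commands="0 0 -0.07 0 -0.2 0 1; 0 0 -0.14 0 -0.3 0 1; 0 0 -0.21 0 -0.3 0 1; 0 0 -0.28 0 -0.3 0 1; 0 0 -0.28 0 -0.3 0 1",
)

```text
time_s: 12.1
ee_pos: [0.5453, -0.2866, 0.0462]
tcp_rot: [2.87, 1.275, 0.002]
force: [-1.4, 2.2, 13.3]
finger_gap: 0.125
```

Run:
```python
from fit import *
o=observe();print(o['force'],o['torque']);save('wrist','w8')
```

```text
[-1.40329392  2.17618999 13.25322969] [ 0.40936237  0.40122276 -0.13006206]
```

View pics/w8.png

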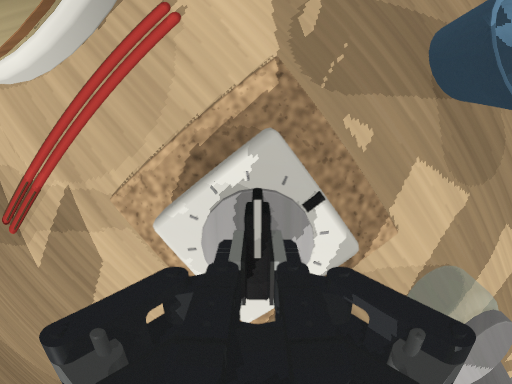

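The timer stays square with the mat while the bar turns toward the mark. Continue.

servo_tool(
  commands="0 0 -0.08 0 0 0 1; 0 0 -0.16 0 0 0 1; 0 0 -0.24 0 0 0 1; 0 0 -0.32 0 0 0 1; 0 0 -0.4 0 0 0 1; 0 0 -0.4 0 0 0 1",
)

```text
time_s: 12.9
ee_pos: [0.5455, -0.2868, 0.0462]
tcp_rot: [3.066, 0.679, 0.003]
force: [-1.1, 3.2, 12.4]
finger_gap: 0.119
```

servo_tool(
  commands="0 0 -0.08 0 0.3 -0.2 1; 0 0 -0.16 0 0.4 -0.3 1; 0 0 -0.24 0 0.4 -0.3 1; 0 0 -0.32 0 0.4 -0.3 1; 0 0 -0.4 0 0.4 -0.3 1; 0 0 -0.4 0 0.4 -0.3 1",
)

```text
time_s: 13.65
ee_pos: [0.5456, -0.287, 0.0462]
tcp_rot: [3.139, 0.057, 0.004]
force: [-1.9, 1.5, 15.0]
finger_gap: 0.12
```

Run:
```python
from fit import *
from rot import *
o=observe();T=R.from_rotvec(o['tcp_rot']).as_matrix();y=T[:,1];print('tool y yaw',np.degrees(np.arctan2(y[1],y[0])),o['force'],o['torque']);save('wrist','w9')
p=load('w9')[0];cv2.imwrite('pics/c9.png',cv2.cvtColor(cv2.resize(p[130:290,160:360],None,fx=4,fy=3.75,interpolation=cv2.INTER_CUBIC)[:600],cv2.COLOR_RGB2BGR))
```

```text
tool y yaw -87.93132547217506 [-1.85189404  1.51060683 15.03695001] [ 0.23450876  0.41078477 -0.19742642]
```

View pics/c9.png

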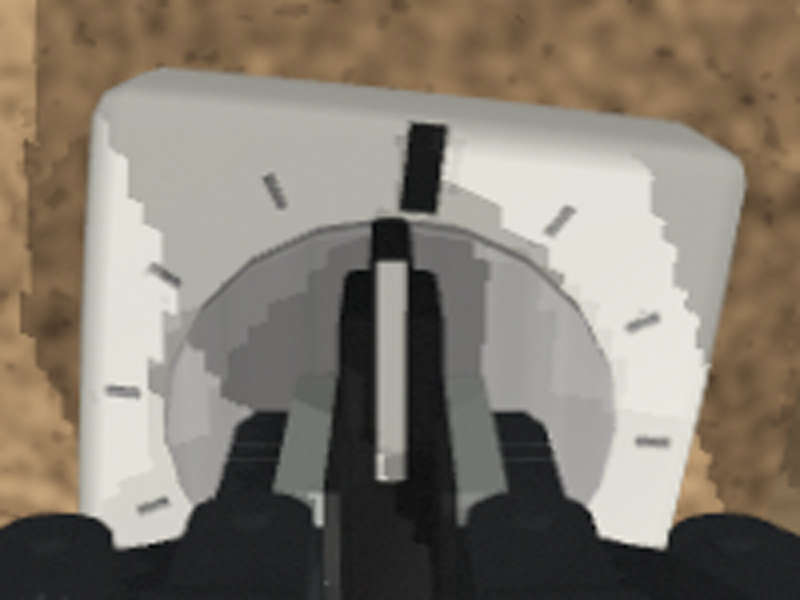

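About 6.3° remains: the mark is just right of the nose.

servo_tool(
  commands="0 0 -0.05 0 0.1 0 1; 0 0 -0.09 0 0.1 0 1; 0 0 -0.112 0 0.1 0 1; 0 0 -0.112 0 0.1 0 1; 0 0 -0.112 0 0.1 0 1",
)

```text
time_s: 14.32
ee_pos: [0.5456, -0.2871, 0.0462]
tcp_rot: [3.137, -0.117, 0.004]
force: [-2.4, 0.2, 13.6]
finger_gap: 0.119
```

Run:
```python
from fit import *
from rot import *
o=observe();T=R.from_rotvec(o['tcp_rot']).as_matrix();y=T[:,1];print('tool y yaw',np.degrees(np.arctan2(y[1],y[0])),o['force'],o['torque']);save('wrist','w10')
p,d,i=load('w10');cv2.imwrite('pics/c10.png',cv2.cvtColor(cv2.resize(p[130:290,160:360],None,fx=3.75,fy=3.75,interpolation=cv2.INTER_CUBIC)[:600],cv2.COLOR_RGB2BGR))
```

```text
tool y yaw -94.28739416174454 [-2.40949554  0.15743086 13.5724777 ] [0.17024512 0.40149848 0.04731902]
```

View pics/c10.png

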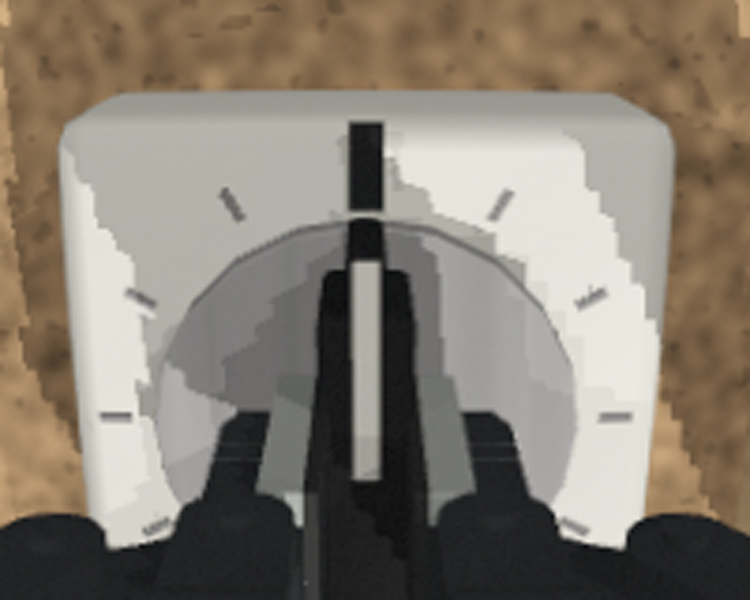

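The white line, nose and bold mark are collinear (x≈366). Release while still lightly pressed, then lift.

servo_tool(
  commands="0 0 0 0 0 0.8 1; 0 0 0 0 0 0.8 0.9; 0 0 0 0 0 0.8 0.8; 0 0 0 0 0 0.8 0.7; 0 0 0 0 0 0.8 0.65; 0 0 0 0 0 6 0.65; 0 0 0 0 0 20 0.65; 0 0 0 0 0 50 0.6; 0 0 0 0 0 90 0.5; 0 0 0 0 0 130 0.4; 0 0 0 0 0 140 0.4; 0 0 0 0 0 140 0.4",
)

```text
time_s: 15.88
ee_pos: [0.5448, -0.2862, 0.1844]
tcp_rot: [3.138, -0.118, 0.002]
force: [-0.6, 0.8, 1.0]
finger_gap: 0.599
```

Run:
```python
from fit import *
o=observe();print(o['time_s'],o['ee_pos'],o['force']);save('wrist','w11');save('scene','s11');save('side','d11')
p,d,i=load('w11'); H=cv2.cvtColor(p,cv2.COLOR_RGB2HSV)
cv2.imwrite('pics/c11.png',cv2.cvtColor(cv2.resize(p[100:260,150:363],None,fx=3.75,fy=3.75,interpolation=cv2.INTER_CUBIC),cv2.COLOR_RGB2BGR))
for f in('s11','d11'):
    p,d,i=load(f);C=cloud(d,i);c,n=lid(C,p,np.array([.5525,-.021,.119])); print(f,n.round(3),c.round(4))
    m=(C[...,2]>.03)&(C[...,2]<.042)&(np.linalg.norm(C[...,:2]-[.545,-.287],axis=-1)<.09); print(cv2.minAreaRect(C[m][:,:2].astype(np.float32)*1000))
```

```text
15.875 [ 0.54484478 -0.28621984  0.18437196] [-0.64318161  0.7830228   1.03785588]
s11 [0.001 0.002 1.   ] [ 0.5563 -0.0216  0.1192]
((547.11083984375, -285.9925231933594), (90.043212890625, 91.85490417480469), 85.72978210449219)
d11 [-0.002  0.001  1.   ] [ 0.5502 -0.0232  0.1195]
((543.107177734375, -288.91400146484375), (91.54649353027344, 92.16596221923828), 85.58583068847656)
```

View pics/c11.png

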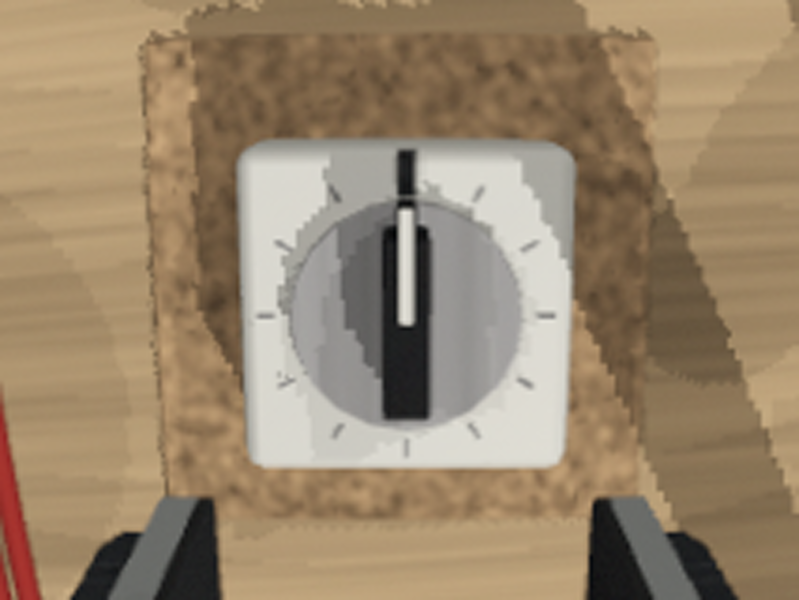

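View pics/s11.png

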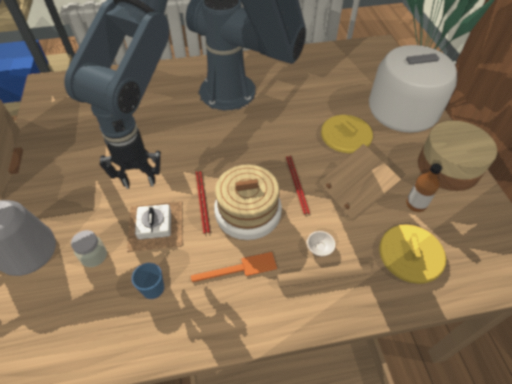

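The pointer lines up with the bold mark at (406,180), and the timer is square in the middle of its mat. The lid is level on the steamer at scene (247,200), and nothing else has moved. Hand in.

```bash
python3 -c "
from workcell import *
print(finish_job())"
```

```text
the job is handed in; nothing more can be done
None
```

I put the bamboo lid on the steamer, then turned the timer's dial to the bold mark, let go of both and handed the job in at about 16 s.

- **Lid:** I took it by its handle, lifted it along the board's outward direction, levelled it and lowered it into the basket. The last depth fits put the flange top at 119 to 120 mm, which is the seated height, with the lid level to within about 0.1°.
- **Dial:** I gripped the bar, pressed down and turned it about 68° clockwise. The press read 12–15 N at each check, with up to about 3 N sideways. In the last wrist picture the white line, nose and bold mark are in one line.
- **Timer:** It stands square in the middle of its mat. The camera fits before and after turning differ by less than 1 mm and by up to about 1°.
- **Other things:** None had visibly moved in the last scene picture, which I checked by eye. The gripper was clear of everything.

No check failed. The two fixed cameras place the timer 3 to 4 mm apart, a little more than the stated calibration error. For the dial's axis I went by the wrist camera instead.

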